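# Refit the strip feeder's idler roller and lock it with its push-on spring clip

### The arm

A 6-joint arm with a two-finger parallel gripper is mounted at the origin on the work surface; the furniture and walls round the work are solid. World frame = base frame: x ahead of the robot, y to its left, z up, the work surface at z = 0. Lengths are in m, angles in rad, forces in N, time in s.
With the tool pointing down it reaches from about 0.425 to 0.95 m from the base axis. Payload 3.5 kg.
Tool frame: the origin (TCP) lies at the very end of the fingers, on their centre line; the grasp point (between the pads) lies 19 mm behind it; z points along the fingers, y is the direction in which the jaws open and shut (so a half turn about z gives the same grasp; the last joint's range is limited). The gripper opens to 85 mm and grips with 20 to 120 N. Pads are 22 mm wide; open, the fingers measure 114 mm over their backs; the gripper's body (76 mm by 85 mm) begins 54 mm behind the grasp point. The pads swing forward as they close: fully open they stand 13 mm farther back than shut.
Start: joints at [-1.337, 0.286, 1.577, -0, 1.279, -0.15], TCP at [0.253, -0.626, 0.231] pointing down, gripper open.
Joint ranges: [-2.77, 2.77], [-0.9, 2.22], [0.21, 2.48], [-1.53, 4.67], [0.24, 2.81], [-2.84, 2.84]. Speed limits (rad/s): [2.79, 2.79, 3.14, 3.14, 3.14, 3.14].

### API

Orientations are given as a unit quaternion [x, y, z, w].
In Python, from plant import ctrl, eyes, ticket gives the robot as it stands.
- The arm moves only by the tool send_rows, never from a script. Its arguments are lists of equal length, an entry for each row: "translation": the shift along the tool's x, y, z in units of 30 mm (1.0 is 30 mm), a list of three; "rotation": the turn, a rotation vector about the tool's x, y, z in units of 5 degrees (1.0 is 5 degrees), a list of three; "grip": the finger opening in mm, from 0 to 85.4. A call has 1 to 5 rows; each row shifts and turns the commanded pose from where the row before left it, along the tool's axes as they then stand; what a row does not reach is not made up. A row lasts 1/8 s, in which the tool goes at most 62.5 mm and 10.7 degrees, less where a joint would pass 70% of its speed; a pose out of reach is approached as far as the arm can. A call is refused whole if a number of a shift passes 1 or a number of a turn 1, either way. A call with a gripper value outside its range is refused whole. The fingers move at their own pace and stop on an object; "squeeze" is the grip in N (left out, the last holds). Time passes only in rows, so rows that do not move let the fingers close. It gives the time, the measured TCP pose, the force and the opening at its end, in the units of the state.
- ctrl.get_state(): the state, without advancing time (a new reading comes with each control period).
- eyes.read_camera(name): name is "scene" or "top" or "wrist"; returns a dict with "image" (400x640x3 uint8, blue, green, red), "mtx" (3x3 intrinsics, pixels), "dist_coeffs" ([k1, k2, p1, p2, k3] as OpenCV has them; the pictures are not rectified), "xyz" and "orientation" of the camera in the world; the wrist camera has in their place "hand_eye" (4x4, takes a point from camera to tool coordinates, whose origin is the TCP and whose axes are the flange's). Camera axes: x right, y down, z forward; pixel columns grow to the right and rows downward; lengths in m; the calibration is good to about 2 mm. A picture is of the moment at which its call begins: read the wrist's pose just before it. There is no depth.
- ticket.sign_off(): hands the job in, once; it reports no verdict.
The state is a dict: "time": time; "qpos": joint angles; "dq": joint speeds; "joint_efforts": joint torques, N m; "eef_pos": TCP position; "tcp_rot": TCP orientation; "contact_force": force on the tool from outside, world axes, zero at the start; "wrist_torque": the same for the moment, N m; "opening": opening from 0.0 (shut) to 1.0 (fully open).
Only numpy, scipy, OpenCV 4.12 (cv2) and the standard library are available. Lean on these libraries where they do the work, as an engineer would, in place of code of your own. Each camera call takes 0.05 s, during which the arm holds its last target. There are 200 camera calls.

### The job

Put the white roller over the upright spindle of the strip feeder's tensioner so that it sits down on the brass shoulder, then press the orange spring clip sideways, through the open front of the guard, into the spindle groove just above the roller until it snaps fully home, and let go, leaving it level with its tab up. The spindle stands on a spring slide that gives way as you push: press only until the clip snaps in, and neither run the slide back near its end stop nor lean hard on the tensioner. Leave the other things on the table where they are.

Things in the scene. Friction and masses are not known exactly. Their poses are not given: they have to be found in the camera images.
- tensioner: Fixed part of the tensioner: aluminium base plate 122x112x8 mm with a grey U-shaped guard 64 mm high (104 mm wide inside, back 54 mm behind the spindle, sides from 13 mm in front of it), open towards its own -x, the front. Origin: plate underside, below the middle of the spindle's rest range. x = push direction, front to back, along which the slide moves; z up. Stands still in a run.
- slide (a joint): Spring slide that carries the spindle, m: 0 in the middle of its rest range, + when pushed back along the tensioner's +x. Spring about 0.8 N/mm plus about 2 N of dry friction, so it rests anywhere within about 2.5 mm of 0. Rigid sideways. End stop at 0.019.
- spindle_shoulder (a point): Point on the spindle's axis at the top of the brass shoulder (30 mm wide, 24 mm above the table) on which the roller's underside sits. Moves with the slide; axes as tensioner. The spindle is 20 mm thick; its tip tapers from 20 mm at 62 mm to 10 mm at 70 mm above the table, its top end.
- spindle_groove (a point): Point on the spindle's axis at the middle height (49.25 mm above the table) of the clip's place: a groove 14 mm in diameter between the fitted roller's top face (46 mm above the table) and the spindle's upper land (chamfer from 52.5 mm up), so 6.5 mm high for the 4.5 mm thick clip. Moves with the slide; axes as tensioner.
- roller_centre (a point): Centre of the loose white plastic roller with a dark rubber band: 44 mm in diameter, 22 mm high, bore 22 mm right through, about 60 g. The point is on its axis, half-way up (11 mm above its underside). z = its axis. At the start it stands upright on the blue mat, which is 2 mm thick.
- clip_eye (a point): Eye centre of the loose orange spring clip (37 g), half-way up its 4.5 mm thickness; on the spindle's axis when home. Flat open U, lying flat on the mat at the start; mouth along the clip's +x, z up out of the tab side. The sprung lips (32 mm wide, reaching 20 mm ahead) meet the groove about 12 mm short of home and resist with 7 to 13 N; about 6 mm short they snap round and the push drops.
- clip_tab (a point): Centre of the gripping part of the clip's upright tab, 33 mm behind the eye (clip's -x) and 17 mm above the clip's underside. Tab: 14 mm along the clip's x, 12 mm across (clip's y), top 30 mm above the underside; its sides are free from 4.5 mm above the underside up. Axes as clip_eye.
- magazine: White strip magazine with slots, 85x50x55 mm, origin at the centre of its underside: a bystander, leave alone.
- hex_key: Black hex key with yellow grip, 26x79x8 mm, origin at the centre of its underside: a bystander, leave alone.
- clip_box: Blue box with clear lid, 44x70x30 mm, origin at the centre of its underside: a bystander, leave alone.
- carrier: Metal strip carrier with black tab, 38x90x9 mm, origin at the centre of its underside: a bystander, leave alone.
Not all that is in view belongs to the job. Leave any green, pink or purple look-alike of the part that bears roller_centre alone.

How it is judged:
On the way, in this order (a step that is already met when the one before it is completed fails the run):
1. the roller sits on the spindle's shoulder (horizontal distance between roller_centre and spindle_shoulder below 0.003 m and z of roller_centre in the frame of spindle_shoulder between 0.0085 and 0.0135 m and angle between roller_centre's own z axis and vertical below 0.08 rad), for 0.2 s.
2. the clip is home in the groove above the roller (all of step 1 and horizontal distance between clip_eye and spindle_groove below 0.002 m and z of clip_eye in the frame of spindle_groove between -0.0025 and 0.0025 m and angle between clip_eye's own z axis and vertical below 0.12 rad), for 0.2 s.
At the end, for the whole second after the job is handed in: The roller is upright on the spindle's shoulder (axis within 3 mm, height within 2.5 mm), the clip's eye is within 2 mm of the spindle's axis and within 2.5 mm of the groove's middle height, the clip lies level within 0.12 rad, and the slide is back within 6 mm of its rest place (all of step 2 and value of joint slide below 0.006 m); the robot touches nothing.
It fails at once if the spring slide is pushed back more than 16.5 mm, to its end stop (value of joint slide above 0.0165 m).
It fails at once if the tensioner is pressed on with more than 35 N, all contacts added up (contact force between anything else and tensioner above 35 N).
It fails at once if a bystander is moved by more than 20 mm (distance of any of magazine, hex_key, clip_box, carrier from where it was at the start of the episode above 0.02 m).
It also fails if it takes over 72 s, if anything falls off the work surface, if the arm or the gripper's body presses on something with over 40 N, if the wrist force passes 120 N, or if a joint passes its speed limit or range.

## Working session

There is one attempt and no reset: what is moved stays moved. The work goes in short steps, Python scripts to look and compute and a tool call to move; the robot and the scene stay as the last step left them, time stands still between calls to the robot, and variables do not carry over. Pictures are saved under pics/ and viewed, about 8 in all and at most 12, crops included, and the job is handed in when it is done.

Besides the shell and the picture viewer there is one more tool, called as a command line: name --argument value ..., lists and objects as JSON in quotes. send_rows: Moves the arm, as the interface text tells. Its arguments: {"type":"object","properties":{"translation":{"type":"array"},"rotation":{"type":"array"},"grip":{"type":"array"},"squeeze":{"type":"number"}},"required":["translation","rotation","grip"]}

```bash
ls; mkdir -p pics; python3 - <<'E'
from plant import ctrl, eyes
import cv2,numpy as np
print(ctrl.get_state())
for n in("scene","top"):
    r=eyes.read_camera(n); cv2.imwrite(f"pics/{n}0.png",r["image"]); print(n,r["mtx"],r["dist_coeffs"],r["xyz"],r["orientation"])
E
```

```text
pics
{'time': 0.0, 'qpos': array([-1.33700599e+00,  2.87193484e-01,  1.57816828e+00,  2.53445110e-05,
        1.27859323e+00, -1.49965357e-01]), 'dq': array([ 6.92722357e-04, -5.78980557e-04, -3.72173821e-04,  2.39205655e-04,
        2.11867390e-05, -1.08489876e-03]), 'joint_efforts': array([ 9.83092141e-04, -4.05975330e+01, -2.92627591e+01, -6.82951236e-05,
        5.71083860e-03, -1.37442633e-06]), 'eef_pos': array([ 0.2526261 , -0.6252414 ,  0.22993335]), 'tcp_rot': array([ 9.81647870e-01,  1.90698886e-01, -3.73710182e-05, -1.18063761e-03]), 'contact_force': array([ 0.45175403,  0.87015368, -0.59058257]), 'wrist_torque': array([-0.00496492, -0.01156905, -0.01388718]), 'opening': 0.9992369195454237}
scene [[511.95966928   0.         310.96602736]
 [  0.         511.95966928 203.0001172 ]
 [  0.           0.           1.        ]] [-0.0491279  0.         0.         0.         0.       ] [-0.2692242  -0.91362721  0.64873456] [ 0.80434394 -0.28769763  0.17974786 -0.48780284]
top [[378.45716403   0.         319.126352  ]
 [  0.         378.45716403 201.99714393]
 [  0.           0.           1.        ]] [-0.07123656  0.          0.          0.          0.        ] [ 0.29560493 -0.04456569  1.15838179] [-0.69456989  0.71558194 -0.04831612  0.05639771]
```

View pics/top0.png

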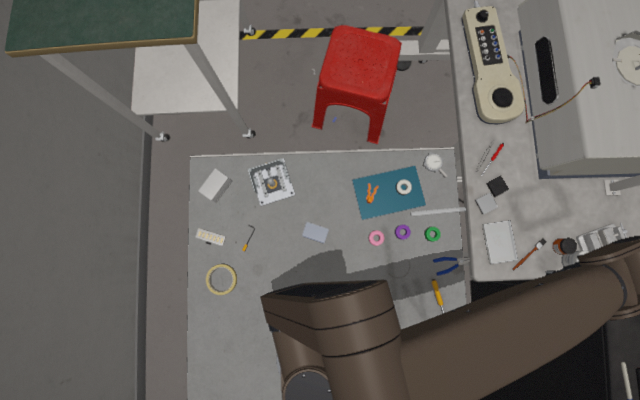

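View pics/scene0.png

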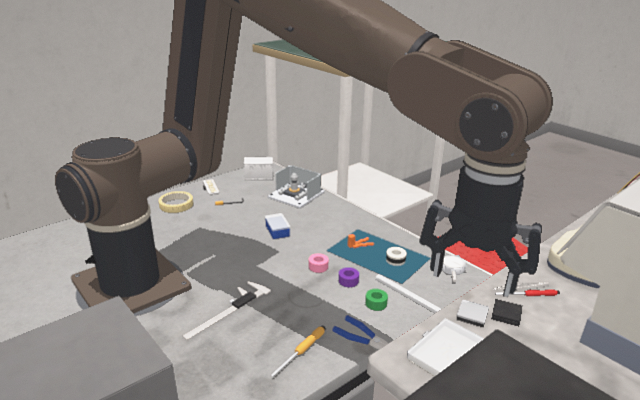

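Top view: the white roller with the dark band is at (404,187) on the mat. Possible look-alikes are the pink (376,238), purple (402,232) and green (432,234) rings and the white knob off the mat at (433,162). The clip is at (372,192), the tensioner at (271,184). Choice: the white roller at (404,187). I'll check it in a close crop.

```bash
cat > h.py <<'E'
from plant import ctrl, eyes
import cv2,numpy as np
from scipy.spatial.transform import Rotation as R
def cam(n):
    s=ctrl.get_state(); r=eyes.read_camera(n)
    if n=="wrist":
        T=np.eye(4);T[:3,:3]=R.from_quat(s["tcp_rot"]).as_matrix();T[:3,3]=s["eef_pos"];T=T@np.array(r["hand_eye"])
        r["Rm"],r["p"]=T[:3,:3],T[:3,3]
    else: r["Rm"],r["p"]=R.from_quat(r["orientation"]).as_matrix(),np.array(r["xyz"])
    return r
def ray(r,uv,z):
    q=cv2.undistortPoints(np.array(uv,float).reshape(-1,1,2),r["mtx"],np.array(r["dist_coeffs"])).reshape(-1,2)
    d=np.c_[q,np.ones(len(q))]@r["Rm"].T
    return r["p"]+d*((z-r["p"][2])/d[:,2])[:,None]
def proj(r,P):
    P=(np.atleast_2d(P)-r["p"])@r["Rm"]
    return cv2.projectPoints(P,np.zeros(3),np.zeros(3),r["mtx"],np.array(r["dist_coeffs"]))[0].reshape(-1,2)
def blobs(m,amin=15):
    c,_=cv2.findContours(m.astype(np.uint8)*255,cv2.RETR_EXTERNAL,cv2.CHAIN_APPROX_NONE)
    return [k for k in c if cv2.contourArea(k)>amin]
E
python3 - <<'E'
from h import *
r=cam("top"); im=r["image"]
a=cv2.resize(im[150:230,240:310],None,fx=5.5,fy=5.5,interpolation=cv2.INTER_CUBIC)
b=cv2.resize(im[160:220,345:430],None,fx=4.7,fy=4.7,interpolation=cv2.INTER_CUBIC)
b=cv2.copyMakeBorder(b,0,a.shape[0]-b.shape[0],0,0,cv2.BORDER_CONSTANT)
cv2.imwrite("pics/crop1.png",np.hstack([a,b]))
print(ray(r,[(404,187),(372,192)],.015), ray(r,[(271,184)],.05), ray(r,[(213,186)],.03))
hsv=cv2.cvtColor(im,cv2.COLOR_BGR2HSV)
m=cv2.inRange(hsv,(5,150,120),(18,255,255)); m[:150]=0;m[230:]=0
for c in blobs(m,5): print(cv2.boundingRect(c),ray(r,[cv2.minAreaRect(c)[0]],.005))
E
```

```text
[[ 0.50508309 -0.29616324  0.015     ]
 [ 0.49249613 -0.19684716  0.015     ]] [[0.52013959 0.10810017 0.05      ]] [[0.5238275  0.28951226 0.03      ]]
(367, 184, 11, 19) [[ 0.48955632 -0.1936659   0.005     ]]
```

View pics/crop1.png

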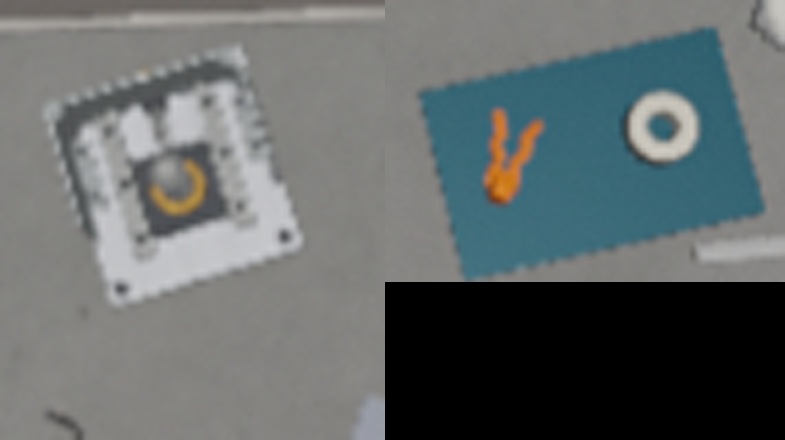

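The close crop confirms the choice: white ring with dark bore at crop (663,127). The clip's tab is at (500,185) with its lips pointing up. The tensioner's front faces the robot, yaw about +16°. Moving over the mat now.

```bash
python3 - <<'E'
from h import *
r=cam("wrist"); print(r["hand_eye"],r["mtx"])
E
```

```text
[[-2.48839685e-04 -9.64067440e-01 -2.65657505e-01  6.68711855e-02]
 [ 9.99999968e-01 -2.27199632e-04 -1.12189222e-04  1.39972607e-03]
 [ 4.78006889e-05 -2.65657525e-01  9.64067465e-01 -1.42780252e-01]
 [ 0.00000000e+00  0.00000000e+00  0.00000000e+00  1.00000000e+00]] [[301.43196916   0.         316.67020882]
 [  0.         301.43196916 197.8425084 ]
 [  0.           0.           1.        ]]
```

send_rows --translation '[[1,-0.6,0],[1,-0.6,0],[1,-0.6,0],[1,-0.6,0],[1,-0.6,0]]' --rotation '[[0,0,0],[0,0,0],[0,0,0],[0,0,0],[0,0,0]]' --grip '[85,85,85,85,85]'

```text
time: 0.82
eef_pos: [0.3587, -0.4851, 0.2311]
tcp_rot: [0.982, 0.191, -0.0, -0.0]
contact_force: [0.1, 0.1, 0.3]
opening: 0.994
```

send_rows --translation '[[1,-0.7,0],[1,-0.7,0],[1,-0.7,0],[0,-1,0],[0,-1,0]]' --rotation '[[0,0,0],[0,0,0],[0,0,0],[0,0,0],[0,0,0]]' --grip '[85,85,85,85,85]'

```text
time: 1.45
eef_pos: [0.3955, -0.3373, 0.231]
tcp_rot: [0.982, 0.191, -0.0, -0.0]
contact_force: [-0.6, 0.5, -0.6]
opening: 0.994
```

```bash
python3 - <<'E'
from h import *
r=cam("wrist"); cv2.imwrite("pics/w1.png",r["image"])
print(r["p"],proj(r,[[.505,-.296,.013],[.492,-.197,.005]]),ctrl.get_state()["eef_pos"])
E
```

```text
[ 0.45803611 -0.3135368   0.37378639] [[318.08725921  68.34253596]
 [231.82136256  45.65436461]] [ 0.39439278 -0.33431947  0.2305883 ]
```

View pics/w1.png

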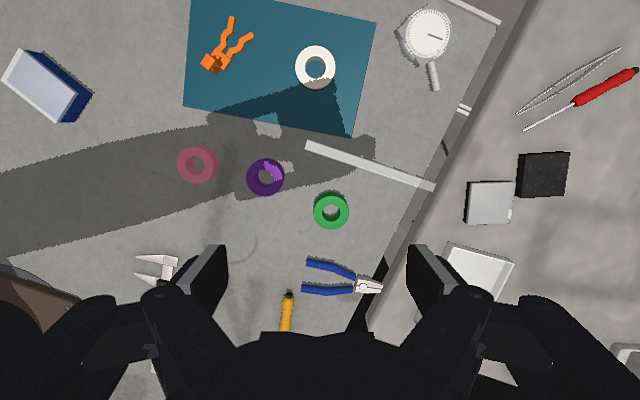

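The wrist view shows the roller at (315,67), where it was predicted, and the clip at (225,45). The look-alikes are at (197,165), (265,177) and (331,211). Now measuring the roller's top face at z = 24 mm.

```bash
python3 - <<'E'
from h import *
r=cam("wrist"); im=r["image"]; hsv=cv2.cvtColor(im,cv2.COLOR_BGR2HSV)
m=((hsv[...,1]<60)&(hsv[...,2]>170)); m[:,:270]=0;m[:,360:]=0;m[110:]=0
c=max(blobs(m),key=cv2.contourArea); P=ray(r,c.reshape(-1,2),.024)[:,:2]
(x,y),rad=cv2.minEnclosingCircle(P.astype(np.float32)); print(x,y,rad*2, cv2.boundingRect(c))
A=np.c_[2*P,np.ones(len(P))];s=np.linalg.lstsq(A,(P**2).sum(1),rcond=None)[0];print("fit",s[:2],2*np.sqrt(s[2]+s[0]**2+s[1]**2))
s0=ctrl.get_state();T=R.from_quat(s0["tcp_rot"])
d=np.r_[s[:2],.03]-s0["eef_pos"];print("tool units",T.inv().apply(d)/.03)
m2=cv2.inRange(hsv,(5,150,120),(18,255,255));m2[120:]=0
c=max(blobs(m2),key=cv2.contourArea);Q=ray(r,c.reshape(-1,2),.0065)[:,:2];rc=cv2.minAreaRect(Q.astype(np.float32));print("clip",rc)
E
```

```text
0.5036794543266296 -0.2926514446735382 0.04354796186089516 (299, 45, 40, 38)
fit [ 0.50556635 -0.29170384] 0.03512455104238226
tool units [3.97543225 0.02025373 6.69485187]
clip ((0.48634472489356995, -0.19279153645038605), (0.03261855989694595, 0.06266080588102341), 73.10403442382812)
```

send_rows --translation '[[1,0,0.5],[1,0,0.5],[1,0.08,0.5],[0.9,0,0.5],[0,0,1]]' --rotation '[[0,0,0],[0,0,0],[0,0,0],[0,0,0],[0,0,0]]' --grip '[85,85,85,85,85]'

```text
time: 2.17
eef_pos: [0.5077, -0.2979, 0.1421]
tcp_rot: [0.981, 0.192, 0.001, 0.002]
contact_force: [-0.3, 0.3, -0.2]
opening: 0.996
```

send_rows --translation '[[0,0,1],[0,0,1],[0,0,1],[0,0,1],[0,0,0.6]]' --rotation '[[0,0,0],[0,0,0],[0,0,0],[0,0,0],[0,0,0]]' --grip '[85,85,85,85,85]'

```text
time: 2.8
eef_pos: [0.5045, -0.2971, 0.0013]
tcp_rot: [0.982, 0.19, -0.001, -0.001]
contact_force: [0.3, 0.3, -0.3]
opening: 0.996
```

send_rows --translation '[[0,0,0],[0,0,0],[0,0,0],[0,0,0],[0,0,0]]' --rotation '[[0,0,0],[0,0,0],[0,0,0],[0,0,0],[0,0,0]]' --grip '[60,45,40,38,38]' --squeeze 30

```text
time: 3.42
eef_pos: [0.5061, -0.2979, 0.005]
tcp_rot: [0.982, 0.191, 0.001, 0.001]
contact_force: [0.7, -0.4, 5.5]
opening: 0.504
```

send_rows --translation '[[0,0,-0.5],[0,0,-1],[0,0,-1],[0,-0.5,-1],[0,-1,-1]]' --rotation '[[0,0,0],[0,0,0],[0,0,0],[0,0,0],[0,0,0]]' --grip '[38,38,38,38,38]'

```text
time: 4.05
eef_pos: [0.4877, -0.2551, 0.1396]
tcp_rot: [0.982, 0.19, -0.0, -0.0]
contact_force: [0.4, -0.3, -0.7]
opening: 0.505
```

send_rows --translation '[[0.2,-1,-1],[0.2,-1,-1],[0.2,-1,0],[0.2,-1,0],[0.2,-1,0]]' --rotation '[[0,0,0],[0,0,0],[0,0,0],[0,0,0],[0,0,0]]' --grip '[38,38,38,38,38]'

```text
time: 4.68
eef_pos: [0.4588, -0.1036, 0.1984]
tcp_rot: [0.982, 0.191, -0.0, -0.0]
contact_force: [-1.1, -0.2, -1.0]
opening: 0.509
```

send_rows --translation '[[0.2,-1,0],[0.2,-1,0],[0.2,-1,0],[0.2,-1,0],[0.2,-1,0]]' --rotation '[[0,0,0],[0,0,0],[0,0,0],[0,0,0],[0,0,0]]' --grip '[38,38,38,38,38]'

```text
time: 5.3
eef_pos: [0.4304, 0.0465, 0.1982]
tcp_rot: [0.982, 0.191, -0.0, -0.0]
contact_force: [-0.0, 0.0, -0.5]
opening: 0.507
```

send_rows --translation '[[0,-0.8,0],[0,-0.5,0],[0,0,0],[0,0,0],[0,0,0]]' --rotation '[[0,0,0.6],[0,0,0.6],[0,0,0],[0,0,0],[0,0,0]]' --grip '[38,38,38,38,38]'

```text
time: 5.92
eef_pos: [0.4176, 0.0813, 0.1983]
tcp_rot: [0.99, 0.139, -0.0, 0.0]
contact_force: [0.6, -0.6, -1.1]
opening: 0.505
```

```bash
python3 - <<'E'
from h import *
for i in range(3): print(ctrl.get_state()["eef_pos"])
r=cam("wrist"); cv2.imwrite("pics/w2.png",r["image"]); print(r["p"],ctrl.get_state()["eef_pos"],ctrl.get_state()["opening"])
E
```

```text
[0.41764069 0.08133229 0.19834519]
[0.41764069 0.08133229 0.19834519]
[0.41764069 0.08133229 0.19834519]
[0.48248547 0.09839791 0.3411148 ] [0.41765926 0.08134404 0.19834266] 0.5050272166269104
```

View pics/w2.png

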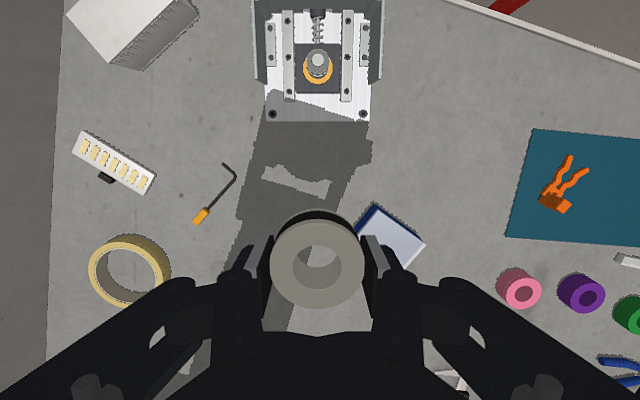

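The wrist view shows the spindle tip at about (319,58), the brass ring at (318,68) and the tensioner square to the tool. The held roller is level at (317,265). Next I measure the brass ring, the plate's front edge and the held roller.

```bash
python3 - <<'E'
from h import *
r=cam("wrist"); im=r["image"]; hsv=cv2.cvtColor(im,cv2.COLOR_BGR2HSV)
def circ(P):
    A=np.c_[2*P,np.ones(len(P))];s=np.linalg.lstsq(A,(P**2).sum(1),rcond=None)[0];return s[:2],2*np.sqrt(s[2]+s[0]**2+s[1]**2)
m=cv2.inRange(hsv,(12,110,90),(30,255,255));m[110:]=0;m[:,:280]=0;m[:,360:]=0
c=max(blobs(m),key=cv2.contourArea);h=cv2.convexHull(c).reshape(-1,2)
P=ray(r,h,.024)[:,:2];print("ring",cv2.boundingRect(c),cv2.minEnclosingCircle(P.astype(np.float32)),circ(P))
print("tip guess",ray(r,[(319,58)],.07),"edge",(e:=ray(r,[(263,121),(370,121)],.008)),np.linalg.norm(e[0]-e[1]),np.degrees(np.arctan2(*(e[0]-e[1])[1::-1])))
T=R.from_quat(ctrl.get_state()["tcp_rot"]);print("yaw",np.degrees(np.arctan2(*T.as_matrix()[1::-1,0])))
g=cv2.cvtColor(im,cv2.COLOR_BGR2GRAY)
# roller top face: outer edge bottom arc
b=((g>95)&(g<165)&(hsv[...,1]<45)).astype(np.uint8);b[:205]=0;b[312:]=0;b[:,:268]=0;b[:,:268]=0;b[:,367:]=0
cv2.imwrite("pics/c3.png",np.hstack([cv2.resize(im[30:130,250:390],None,fx=3,fy=3,interpolation=cv2.INTER_CUBIC)[:300],cv2.resize(im[205:325,260:375],None,fx=2.5,fy=2.5,interpolation=cv2.INTER_CUBIC)]))
E
```

```text
ring (303, 58, 30, 27) ((0.5253332257270813, 0.1101142168045044), 0.014979659579694271) (array([0.52541222, 0.11000703]), np.float64(0.029399664645690916))
tip guess [[0.52695916 0.10907796 0.07      ]] edge [[0.46061697 0.15203135 0.008     ]
 [0.49213519 0.04164614 0.008     ]] 0.11479675505067488 105.9356021530804
yaw 15.950177719778198
```

View pics/c3.png

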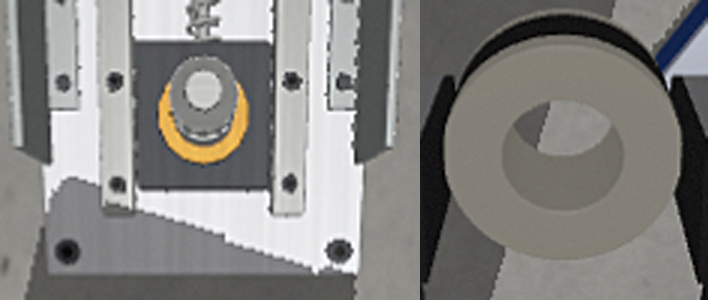

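Ring fit is 29.4 mm across at (0.5254, 0.1100). The tip at z = 70 mm agrees at (0.5254, 0.1105). Tensioner yaw is 15.9°, the same as the tool. Moving over the spindle and down to just above the tip.

send_rows --translation '[[0.9,0,0],[1,0,0.3],[1,0,0.6],[0.78,0.01,0.9],[0,0,0.9]]' --rotation '[[0,0,0],[0,0,0],[0,0,0],[0,0,0],[0,0,0]]' --grip '[38,38,38,38,38]'

```text
time: 6.65
eef_pos: [0.5256, 0.1118, 0.1167]
tcp_rot: [0.99, 0.139, 0.001, 0.0]
contact_force: [-0.2, -0.5, -1.4]
opening: 0.506
```

send_rows --translation '[[0,0,0.9],[0,0,0.2],[0,0,0],[0,0,0],[0,0,0]]' --rotation '[[0,0,0],[0,0,0],[0,0,0],[0,0,0],[0,0,0]]' --grip '[38,38,38,38,38]'

```text
time: 7.28
eef_pos: [0.5246, 0.112, 0.0857]
tcp_rot: [0.99, 0.139, 0.001, 0.0]
contact_force: [0.5, 0.1, -1.4]
opening: 0.503
```

```bash
python3 - <<'E'
from h import *
r=cam("wrist");a=r["image"][180:340,230:410]; s=cam("scene");t=proj(s,[[.525,.11,.07]])[0].astype(int);print(t)
b=s["image"][t[1]-40:t[1]+40,t[0]-45:t[0]+45]
cv2.imwrite("pics/c4.png",np.hstack([cv2.resize(a,(450,400),interpolation=cv2.INTER_CUBIC),cv2.resize(b,(350,400),interpolation=cv2.INTER_CUBIC)]))
print(ctrl.get_state()["eef_pos"],ctrl.get_state()["contact_force"])
E
```

```text
[294 173]
[0.5242348  0.11204878 0.08519653] [ 0.29260229 -0.06071839 -0.92647598]
```

View pics/c4.png

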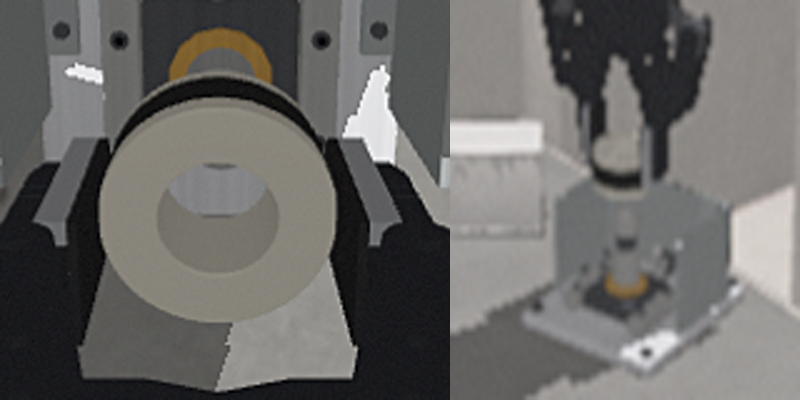

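Laterally the roller is about 0.7 mm off (ring at crop x 221, bore at 218). I'll correct that and descend in small steps, watching the force.

send_rows --translation '[[0,0.023,0.2],[0,0,0.2],[0,0,0.2],[0,0,0.1],[0,0,0]]' --rotation '[[0,0,0],[0,0,0],[0,0,0],[0,0,0],[0,0,0]]' --grip '[38,38,38,38,38]'

```text
time: 8.0
eef_pos: [0.5239, 0.1113, 0.063]
tcp_rot: [0.99, 0.139, -0.0, -0.0]
contact_force: [0.9, 0.1, -0.5]
opening: 0.505
```

send_rows --translation '[[0,0,0.1],[0,0,0.1],[0,0,0.1],[0,0,0],[0,0,0]]' --rotation '[[0,0,0],[0,0,0],[0,0,0],[0,0,0],[0,0,0]]' --grip '[38,38,38,38,38]'

```text
time: 8.62
eef_pos: [0.5239, 0.1114, 0.0543]
tcp_rot: [0.99, 0.139, 0.0, -0.0]
contact_force: [0.9, 1.3, -1.4]
opening: 0.504
```

send_rows --translation '[[0,0,0.2],[0,0,0.2],[0,0,0.2],[0,0,0],[0,0,0]]' --rotation '[[0,0,0],[0,0,0],[0,0,0],[0,0,0],[0,0,0]]' --grip '[38,38,38,38,38]'

```text
time: 9.25
eef_pos: [0.5236, 0.1113, 0.0361]
tcp_rot: [0.99, 0.139, -0.0, -0.0]
contact_force: [0.4, -0.7, -1.0]
opening: 0.507
```

send_rows --translation '[[0,0,0.1],[0,0,0.05],[0,0,0.05],[0,0,0],[0,0,0]]' --rotation '[[0,0,0],[0,0,0],[0,0,0],[0,0,0],[0,0,0]]' --grip '[38,38,38,38,38]'

```text
time: 9.88
eef_pos: [0.524, 0.1114, 0.0304]
tcp_rot: [0.99, 0.139, 0.0, -0.0]
contact_force: [0.4, 0.6, -1.2]
opening: 0.51
```

send_rows --translation '[[0,0,0],[0,0,0],[0,0,0],[0,0,0],[0,0,-0.3]]' --rotation '[[0,0,0],[0,0,0],[0,0,0],[0,0,0],[0,0,0]]' --grip '[48,52,56,58,58]'

```text
time: 10.5
eef_pos: [0.5232, 0.1113, 0.0389]
tcp_rot: [0.99, 0.139, -0.001, -0.0]
contact_force: [-0.3, 0.2, 0.4]
opening: 0.68
```

send_rows --translation '[[0,0,-0.5],[0,0,-1],[0,0,-1],[0,0,-1],[0,0,-1]]' --rotation '[[0,0,0],[0,0,0],[0,0,0],[0,0,0],[0,0,0]]' --grip '[58,58,58,58,58]'

```text
time: 11.12
eef_pos: [0.5241, 0.1114, 0.1768]
tcp_rot: [0.99, 0.139, 0.001, 0.0]
contact_force: [0.4, -0.3, 0.2]
opening: 0.682
```

send_rows --translation '[[-1,0,-0.8],[-1,0,0],[-1,0,0],[-0.3,0,0],[0,0,0]]' --rotation '[[0,0,0],[0,0,0],[0,0,0],[0,0,0],[0,0,0]]' --grip '[58,58,58,58,58]'

```text
time: 11.75
eef_pos: [0.4291, 0.0841, 0.1992]
tcp_rot: [0.99, 0.139, 0.001, 0.0]
contact_force: [-0.5, -0.0, 0.5]
opening: 0.682
```

```bash
python3 - <<'E'
from h import *
r=cam("wrist");s=ctrl.get_state();print(s["eef_pos"],s["time"]);im=r["image"]
print(proj(r,[[.5254,.1102,.046],[.5254,.1102,.07]]))
hsv=cv2.cvtColor(im,cv2.COLOR_BGR2HSV)
m2=cv2.inRange(hsv,(5,150,120),(18,255,255));
for c in blobs(m2,40): print(cv2.boundingRect(c))
cv2.imwrite("pics/c5.png",np.hstack([cv2.resize(im[20:140,260:380],(400,400),interpolation=cv2.INTER_CUBIC),cv2.resize(im[130:250,500:620],(400,400),interpolation=cv2.INTER_CUBIC)]))
E
```

```text
[0.42948415 0.08411049 0.19914933] 11.8
[[316.52439763  78.48780297]
 [316.52360102  75.1137757 ]]
(551, 209, 17, 15)
(538, 166, 47, 42)
```

View pics/c5.png

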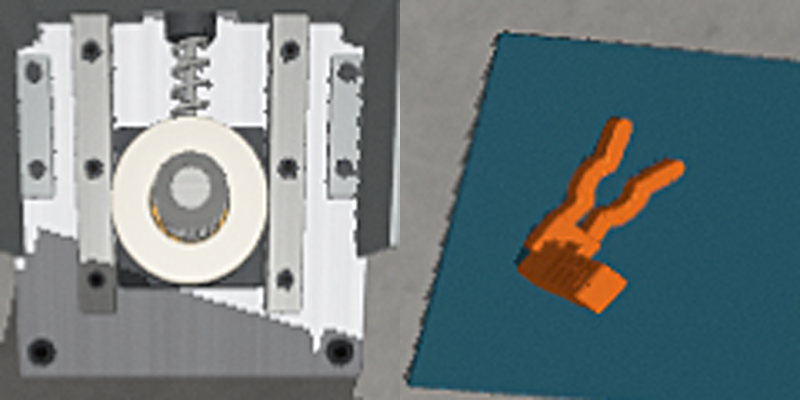

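The roller is down round the spindle, its top ring at (317,80) against a predicted (316.5,78.5) for z = 46 mm. The clip's lip ends are at full-image (567,167) and (584,180), with the tab at about (555,212). Next is the coarse clip pose from the lip ends.

```bash
python3 - <<'E'
from h import *
r=cam("wrist");s=ctrl.get_state()
L=ray(r,[(566.9,166.6),(584,180.4)],.0045)[:,:2]; d=L[1]-L[0]; n=np.array([-d[1],d[0]])/np.linalg.norm(d); mid=L.mean(0)
eye=mid-.02*n; tab=mid-.053*n
print("lips",L,np.linalg.norm(d),"yaw",np.degrees(np.arctan2(n[1],n[0])),"eye",eye,"tab",tab)
print("tab top px pred",proj(r,[[*tab,.032],[*tab,.005],[*eye,.0065]]))
y=np.arctan2(n[1],n[0]); goal=tab-.09*n
D=np.r_[goal,.2]-s["eef_pos"];print("goal",goal,"tool units",R.from_quat(s["tcp_rot"]).inv().apply(D)/.03)
E
```

```text
lips [[ 0.51965834 -0.18945085]
 [ 0.51078844 -0.21689857]] 0.028845321175491895 yaw -17.90857687997607 eye [ 0.49619242 -0.19702473] tab [ 0.46479133 -0.18687726]
tab top px pred [[560.93022877 217.56839802]
 [543.35009594 210.14139457]
 [564.41179257 187.96276303]]
goal [ 0.37915197 -0.15920234] tool units [-3.8515497   7.33362399 -0.03658327]
```

send_rows --translation '[[0,1,0],[-0.4,1,0],[-0.4,1,0],[-0.4,1,0],[-0.4,1,0]]' --rotation '[[0,0,0],[0,0,0],[0,0,0],[0,0,0],[0,0,0]]' --grip '[58,58,58,58,58]'

```text
time: 12.48
eef_pos: [0.4246, -0.0746, 0.1985]
tcp_rot: [0.99, 0.139, 0.0, -0.0]
contact_force: [-0.1, 0.2, 0.6]
opening: 0.679
```

send_rows --translation '[[-0.4,1,0],[-0.4,1,0],[-0.35,1,0],[0,0.1,0],[0,0,0]]' --rotation '[[0,0,0],[0,0,0],[0,0,0],[0,0,1],[0,0,1]]' --grip '[58,58,58,58,58]'

```text
time: 13.1
eef_pos: [0.4171, -0.1733, 0.1983]
tcp_rot: [0.999, 0.05, -0.0, -0.0]
contact_force: [-0.9, 0.4, -0.4]
opening: 0.678
```

send_rows --translation '[[0,0,0.5],[0,0,0.5],[0,0,0],[0,0,0],[0,0,0]]' --rotation '[[0,0,1],[0,0,1],[0,0,1],[0,0,1],[0,0,0.8]]' --grip '[50,45,40,40,40]'

```text
time: 13.72
eef_pos: [0.4172, -0.1726, 0.1682]
tcp_rot: [0.987, -0.158, -0.0, -0.0]
contact_force: [0.4, 0.7, -0.8]
opening: 0.472
```

send_rows --translation '[[0,0,0],[0,0,0]]' --rotation '[[0,0,0],[0,0,0]]' --grip '[40,40]'

```text
time: 13.98
eef_pos: [0.4168, -0.1724, 0.1683]
tcp_rot: [0.988, -0.156, -0.0, -0.0]
contact_force: [-0.5, 0.8, -0.5]
opening: 0.468
```

```bash
python3 - <<'E'
from h import *
r=cam("wrist");s=ctrl.get_state();print(s["eef_pos"],s["time"],"yaw",np.degrees(np.arctan2(*R.from_quat(s["tcp_rot"]).as_matrix()[1::-1,0])));im=r["image"]
eye=[.4962,-.1970];tab=[.4648,-.1869]
p=proj(r,[[*tab,.032],[*eye,.0065],[.5152,-.2032,.0065]]);print(p)
o=(p[1]-[75,75]).astype(int).clip(0);print(o)
cv2.imwrite("pics/c6.png",cv2.resize(im[o[1]:o[1]+150,o[0]:o[0]+150],(600,600),interpolation=cv2.INTER_CUBIC))
E
```

```text
[ 0.41666607 -0.17236836  0.16829058] 14.025 yaw -17.961477581586028
[[314.1758036  134.98645142]
 [314.24974898  98.40741147]
 [314.24784467  76.27942618]]
[239  23]
```

View pics/c6.png

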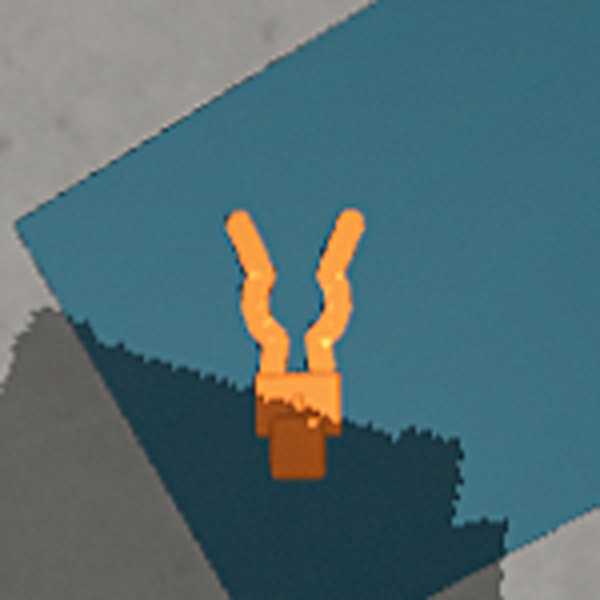

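The clip lies square to the tool, lip ends at (238,220) and (351,220). The tab top is at crop (298,449), i.e. (313.5,135.3) in full, within 1 px of the prediction. Descending on the tab.

send_rows --translation '[[0.85,-0.05,0],[0.82,0,0.3],[0,0,1],[0,0,1],[0,0,1]]' --rotation '[[0,0,0],[0,0,0],[0,0,0],[0,0,0],[0,0,0]]' --grip '[40,40,40,40,40]'

```text
time: 14.65
eef_pos: [0.4648, -0.1864, 0.0685]
tcp_rot: [0.988, -0.156, 0.0, 0.0]
contact_force: [0.7, -0.3, -0.3]
opening: 0.468
```

send_rows --translation '[[0,0,1],[0,0,0.7],[0,0,0.3],[0,0,0],[0,0,0]]' --rotation '[[0,0,0],[0,0,0],[0,0,0],[0,0,0],[0,0,0]]' --grip '[40,40,40,30,20]'

```text
time: 15.28
eef_pos: [0.4653, -0.1868, 0.0104]
tcp_rot: [0.988, -0.156, 0.001, 0.0]
contact_force: [0.6, -0.3, 0.6]
opening: 0.233
```

send_rows --translation '[[0,0,0],[0,0,0],[0,0,0],[0,0,0],[0,0,0]]' --rotation '[[0,0,0],[0,0,0],[0,0,0],[0,0,0],[0,0,0]]' --grip '[12,8,6,6,6]' --squeeze 60

```text
time: 15.9
eef_pos: [0.4653, -0.1869, 0.0106]
tcp_rot: [0.988, -0.156, 0.001, 0.0]
contact_force: [-0.8, 0.3, 5.8]
opening: 0.126
```

send_rows --translation '[[0,0,-0.3],[0,0,-1],[0,0,-1],[0,0,-1],[0,0,-1]]' --rotation '[[0,0,0],[0,0,0],[0,0,0],[0,0,0],[0,0,0]]' --grip '[6,6,6,6,6]'

```text
time: 16.52
eef_pos: [0.4641, -0.186, 0.1393]
tcp_rot: [0.988, -0.156, -0.0, -0.0]
contact_force: [0.5, -0.4, -0.3]
opening: 0.127
```

send_rows --translation '[[-0.4,-0.9,-1],[-0.4,-0.9,-1],[-0.4,-0.9,0],[-0.4,-0.9,0],[-0.4,-0.9,0]]' --rotation '[[0,0,0],[0,0,0],[0,0,0],[0,0,0],[0,0,0]]' --grip '[6,6,6,6,6]'

```text
time: 17.15
eef_pos: [0.4486, -0.0383, 0.1984]
tcp_rot: [0.988, -0.157, 0.0, -0.0]
contact_force: [-0.3, -0.2, 0.6]
opening: 0.12
```

send_rows --translation '[[-0.5,-0.9,0],[-0.5,-0.9,0],[-0.5,-0.9,0],[-0.4,-1,0],[0,0,0]]' --rotation '[[0,0,0],[0,0,0],[0,0,0],[0,0,0],[0,0,-1]]' --grip '[6,6,6,6,6]'

```text
time: 17.77
eef_pos: [0.4284, 0.0855, 0.1982]
tcp_rot: [0.994, -0.111, -0.0, -0.0]
contact_force: [-0.3, -0.3, -0.4]
opening: 0.126
```

send_rows --translation '[[0,0,0],[0,0,0],[0,0,0],[0,0,0],[0,0,0]]' --rotation '[[0,0,-1],[0,0,-1],[0,0,-1],[0,0,-1],[0,0,-1]]' --grip '[6,6,6,6,6]'

```text
time: 18.4
eef_pos: [0.4288, 0.0839, 0.1982]
tcp_rot: [0.994, 0.106, -0.0, -0.0]
contact_force: [-0.1, 1.1, -0.2]
opening: 0.125
```

send_rows --translation '[[0,0,0],[0,0,0],[0,0,0]]' --rotation '[[0,0,-0.8],[0,0,0],[0,0,0]]' --grip '[6,6,6]'

```text
time: 18.77
eef_pos: [0.4291, 0.0838, 0.1983]
tcp_rot: [0.99, 0.139, -0.0, -0.0]
contact_force: [0.0, -0.9, -0.8]
opening: 0.124
```

```bash
python3 - <<'E'
from h import *
r=cam("wrist");s=ctrl.get_state();print(s["eef_pos"],s["time"],"yaw",np.degrees(np.arctan2(*R.from_quat(s["tcp_rot"]).as_matrix()[1::-1,0])),s["opening"]);im=r["image"]
print(proj(r,[[.5254,.1102,.046],[.5254,.1102,.07]]))
cv2.imwrite("pics/c7.png",cv2.resize(im[10:290,220:420],(571,800))[:600] if 0 else cv2.resize(im[10:290,220:420],(420,588),interpolation=cv2.INTER_CUBIC))
E
```

```text
[0.42911944 0.08382249 0.19828828] 18.825 yaw 15.944007478052889 0.1199734572560404
[[316.29008356  77.8833113 ]
 [316.2508535   74.5054702 ]]
```

View pics/c7.png

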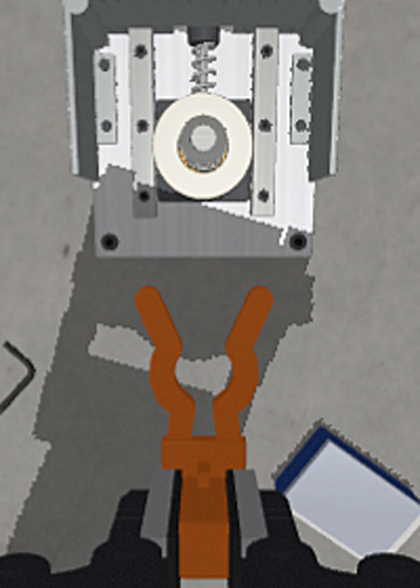

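The clip is held straight (lip ends at crop (149,298) and (262,298), eye at about (204,377)). It is in line with the spindle tip (204,136) to well under 1 mm. I'll descend in front of the guard, then touch the lips lightly on the roller's top face to get an exact height.

send_rows --translation '[[0,0,1],[0,0,1],[0,0,1],[0,0,1],[0,0,0.5]]' --rotation '[[0,0,0],[0,0,0],[0,0,0],[0,0,0],[0,0,0]]' --grip '[6,6,6,6,6]'

```text
time: 19.45
eef_pos: [0.4282, 0.0838, 0.0617]
tcp_rot: [0.99, 0.139, -0.001, -0.0]
contact_force: [0.4, -0.2, -0.7]
opening: 0.121
```

send_rows --translation '[[0.6,0,0],[0.6,0,0],[0,0,0],[0,0,0],[0,0,0]]' --rotation '[[0,0,0],[0,0,0],[0,0,0],[0,0,0],[0,0,0]]' --grip '[6,6,6,6,6]'

```text
time: 20.08
eef_pos: [0.4633, 0.0937, 0.0633]
tcp_rot: [0.99, 0.139, -0.0, -0.0]
contact_force: [-1.0, 0.2, -0.5]
opening: 0.126
```

```bash
python3 - <<'E'
from h import *
r=cam("wrist");s=ctrl.get_state();print(s["eef_pos"],s["contact_force"],s["time"],s["opening"]);im=r["image"]
print(proj(r,[[.5254,.1102,.046],[.5254,.1102,.07]]))
b=cam("scene")["image"][130:220,245:345]
cv2.imwrite("pics/c8.png",np.hstack([cv2.resize(im[20:260,220:420],(430,516),interpolation=cv2.INTER_CUBIC),cv2.copyMakeBorder(cv2.resize(b,(360,324),interpolation=cv2.INTER_CUBIC),0,192,0,0,cv2.BORDER_CONSTANT)]))
E
```

```text
[0.46332023 0.09364437 0.06330194] [-0.48094497  0.60144235 -0.51321607] 20.125 0.12675039316560469
[[316.25620466 120.35870576]
 [316.17223891 121.34076104]]
```

View pics/c8.png

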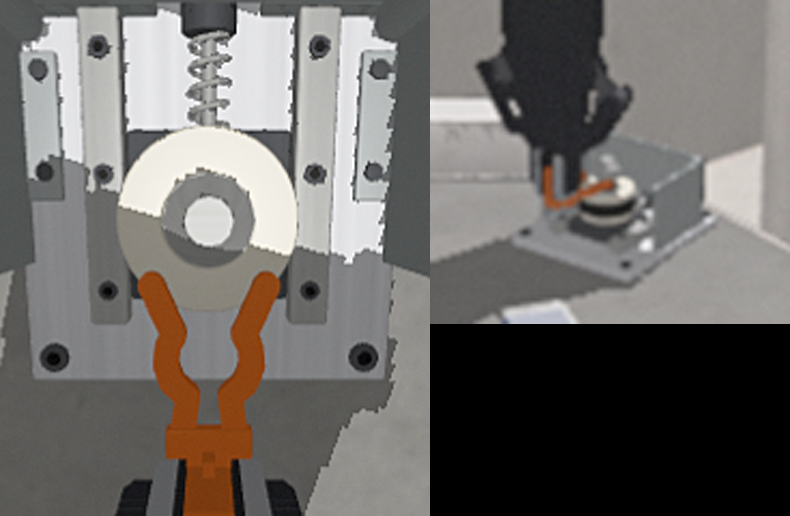

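The lips straddle the line of the spindle symmetrically (208.5 against 209.5) and overlap the roller's front rim. Feeling for the top face now.

send_rows --translation '[[0,0.01,0.1],[0,0,0.1],[0,0,0],[0,0,0]]' --rotation '[[0,0,0],[0,0,0],[0,0,0],[0,0,0]]' --grip '[6,6,6,6]'

```text
time: 20.68
eef_pos: [0.464, 0.0934, 0.0573]
tcp_rot: [0.99, 0.139, -0.0, -0.0]
contact_force: [-0.2, 0.4, 0.5]
opening: 0.123
```

send_rows --translation '[[0,0,0.03],[0,0,0],[0,0,0]]' --rotation '[[0,0,0],[0,0,0],[0,0,0]]' --grip '[6,6,6]'

```text
time: 21.05
eef_pos: [0.464, 0.0934, 0.0564]
tcp_rot: [0.99, 0.139, 0.0, 0.0]
contact_force: [-0.4, 0.5, -1.0]
opening: 0.12
```

send_rows --translation '[[0,0,0.03],[0,0,0],[0,0,0]]' --rotation '[[0,0,0],[0,0,0],[0,0,0]]' --grip '[6,6,6]'

```text
time: 21.42
eef_pos: [0.4639, 0.0934, 0.0555]
tcp_rot: [0.99, 0.139, -0.0, -0.0]
contact_force: [-0.1, 0.1, -0.1]
opening: 0.124
```

send_rows --translation '[[0,0,0.03],[0,0,0],[0,0,0]]' --rotation '[[0,0,0],[0,0,0],[0,0,0]]' --grip '[6,6,6]'

```text
time: 21.8
eef_pos: [0.4641, 0.0934, 0.0547]
tcp_rot: [0.99, 0.139, 0.0, 0.0]
contact_force: [-1.2, 0.3, 0.5]
opening: 0.126
```

send_rows --translation '[[0,0,0.02],[0,0,0],[0,0,0]]' --rotation '[[0,0,0],[0,0,0],[0,0,0]]' --grip '[6,6,6]'

```text
time: 22.18
eef_pos: [0.4641, 0.0934, 0.0543]
tcp_rot: [0.99, 0.139, 0.0, 0.0]
contact_force: [-1.6, -0.0, 3.6]
opening: 0.123
```

Contact at TCP z ≈ 0.0545, against 0.0546 predicted, so the roller top is at 46 mm and the clip is level. Raising 1 mm and advancing to just short of the groove.

send_rows --translation '[[0,0,-0.05],[0,0,0],[0.3,0,0],[0.2,0,0],[0,0,0]]' --rotation '[[0,0,0],[0,0,0],[0,0,0],[0,0,0],[0,0,0]]' --grip '[6,6,6,6,6]'

```text
time: 22.8
eef_pos: [0.4791, 0.0977, 0.0556]
tcp_rot: [0.99, 0.139, 0.0, 0.0]
contact_force: [0.3, -0.6, -0.5]
opening: 0.123
```

send_rows --translation '[[0.1,0,0],[0.1,0,0],[0,0,0]]' --rotation '[[0,0,0],[0,0,0],[0,0,0]]' --grip '[6,6,6]'

```text
time: 23.18
eef_pos: [0.4833, 0.0993, 0.055]
tcp_rot: [0.99, 0.139, -0.001, -0.0]
contact_force: [-2.0, 0.1, -0.4]
opening: 0.125
```

send_rows --translation '[[0.1,0,0],[0,0,0]]' --rotation '[[0,0,0],[0,0,0]]' --grip '[6,6]'

```text
time: 23.42
eef_pos: [0.4861, 0.1, 0.055]
tcp_rot: [0.99, 0.139, -0.001, -0.0]
contact_force: [-4.4, -1.7, -0.6]
opening: 0.125
```

send_rows --translation '[[0.1,0,0],[0,0,0]]' --rotation '[[0,0,0],[0,0,0]]' --grip '[6,6]'

```text
time: 23.68
eef_pos: [0.4888, 0.1008, 0.055]
tcp_rot: [0.99, 0.139, -0.002, -0.0]
contact_force: [-5.0, -0.3, 0.3]
opening: 0.116
```

send_rows --translation '[[0.1,0,0],[0,0,0]]' --rotation '[[0,0,0],[0,0,0]]' --grip '[6,6]'

```text
time: 23.92
eef_pos: [0.4916, 0.1016, 0.055]
tcp_rot: [0.99, 0.139, -0.002, -0.0]
contact_force: [-4.9, -1.3, -0.1]
opening: 0.127
```

send_rows --translation '[[0.08,0,0],[0,0,0]]' --rotation '[[0,0,0],[0,0,0]]' --grip '[6,6]'

```text
time: 24.18
eef_pos: [0.4945, 0.1024, 0.055]
tcp_rot: [0.99, 0.139, -0.001, -0.0]
contact_force: [-2.9, -0.8, -1.4]
opening: 0.121
```

send_rows --translation '[[0.08,0,0],[0,0,0]]' --rotation '[[0,0,0],[0,0,0]]' --grip '[6,6]'

```text
time: 24.42
eef_pos: [0.4979, 0.1034, 0.0556]
tcp_rot: [0.99, 0.139, 0.001, -0.0]
contact_force: [-1.6, 1.8, -1.8]
opening: 0.125
```

The push rose to about 5 N, then dropped, and the tool sprang level again. That is probably the snap, so I'll look.

```bash
python3 - <<'E'
from h import *
r=cam("wrist");s=ctrl.get_state();print(s["eef_pos"],s["contact_force"],s["time"]);im=r["image"]
print(proj(r,[[.5254,.1102,.046],[.5254,.1102,.07]]))
cv2.imwrite("pics/c9.png",cv2.resize(im[80:260,220:420],(660,594),interpolation=cv2.INTER_CUBIC))
E
```

```text
[0.49787363 0.10337384 0.05558052] [-1.45438797  0.65991913 -0.85005902] 24.475
[[315.94410378 191.7559087 ]
 [315.78784223 204.97592004]]
```

View pics/c9.png

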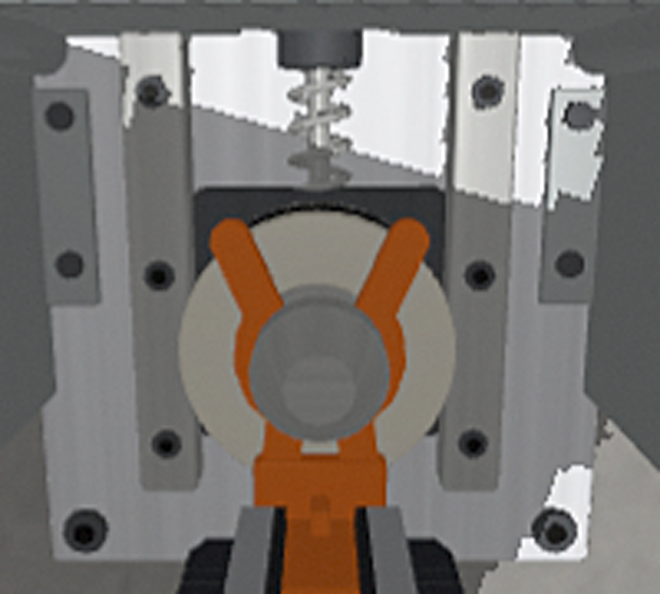

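The clip is round the spindle, lips at (230,232) and (412,232), tip at (320,390). By rays the eye is within about 1 mm of the axis. A slight further push of 4 mm will confirm it is seated (the slide should simply follow), then I back off.

send_rows --translation '[[0.07,0,0],[0.07,0,0],[0,0,0]]' --rotation '[[0,0,0],[0,0,0],[0,0,0]]' --grip '[6,6,6]'

```text
time: 24.85
eef_pos: [0.5004, 0.1041, 0.0555]
tcp_rot: [0.99, 0.139, -0.002, -0.0]
contact_force: [-6.8, 0.1, 2.5]
opening: 0.127
```

send_rows --translation '[[-0.06,0,0],[-0.06,0,0],[-0.05,0,0],[0,0,0]]' --rotation '[[0,0,0],[0,0,0],[0,0,0],[0,0,0]]' --grip '[6,6,6,6]'

```text
time: 25.35
eef_pos: [0.4969, 0.103, 0.0557]
tcp_rot: [0.99, 0.139, 0.001, -0.0]
contact_force: [-2.0, 1.9, -2.1]
opening: 0.123
```

send_rows --translation '[[0,0,0],[0,0,0],[0,0,0],[0,0,0],[0,0,-0.2]]' --rotation '[[0,0,0],[0,0,0],[0,0,0],[0,0,0],[0,0,0]]' --grip '[16,22,28,32,32]'

```text
time: 25.98
eef_pos: [0.4962, 0.1027, 0.0613]
tcp_rot: [0.99, 0.139, -0.001, -0.0]
contact_force: [0.7, 0.5, 0.7]
opening: 0.375
```

send_rows --translation '[[0,0,-0.5],[0,0,-1],[0,0,-1],[0,0,-1],[0,0,-1]]' --rotation '[[0,0,0],[0,0,0],[0,0,0],[0,0,0],[0,0,0]]' --grip '[32,32,32,32,32]'

```text
time: 26.6
eef_pos: [0.4967, 0.1028, 0.1989]
tcp_rot: [0.99, 0.139, 0.001, 0.0]
contact_force: [0.7, 0.2, 0.5]
opening: 0.376
```

send_rows --translation '[[-1,0,0],[-0.7,0,0],[0,0,0],[0,0,0],[0,0,0]]' --rotation '[[0,0,0],[0,0,0],[0,0,0],[0,0,0],[0,0,0]]' --grip '[32,32,32,32,32]'

```text
time: 27.22
eef_pos: [0.4482, 0.0888, 0.1969]
tcp_rot: [0.99, 0.139, 0.0, 0.0]
contact_force: [-0.0, 0.3, -0.2]
opening: 0.373
```

```bash
python3 - <<'E'
from h import *
r=cam("wrist");s=ctrl.get_state();print(s["eef_pos"],s["contact_force"],s["time"]);im=r["image"]
p=proj(r,[[.5254,.1102,.046],[.5254,.1102,.07]]);print(p)
b=cam("scene")["image"][130:220,245:345]
o=(p[0]-[60,60]).astype(int).clip(0);print(o)
cv2.imwrite("pics/c10.png",np.hstack([cv2.resize(im[o[1]:o[1]+140,o[0]:o[0]+120],(480,560),interpolation=cv2.INTER_CUBIC),cv2.copyMakeBorder(cv2.resize(b,(310,280),interpolation=cv2.INTER_CUBIC),0,280,0,0,cv2.BORDER_CONSTANT)]))
E
```

```text
[0.44812841 0.08881069 0.19669826] [-0.60415504 -0.60365608  0.97552634] 27.275
[[315.87865578 100.45358353]
 [315.80766333  99.13672097]]
[255  40]
```

The viewer limit is reached, so I'll check the result numerically from colour masks.

```bash
python3 - <<'E'
from h import *
r=cam("wrist");im=r["image"];hsv=cv2.cvtColor(im,cv2.COLOR_BGR2HSV)
n=np.array([np.cos(np.radians(15.95)),np.sin(np.radians(15.95))]);l=np.array([-n[1],n[0]]);S=np.array([.5254,.1102])
m=cv2.inRange(hsv,(3,140,60),(20,255,255));m[:, :250]=0;m[:,385:]=0;m[:45]=0;m[190:]=0
m=cv2.morphologyEx(m,cv2.MORPH_OPEN,np.ones((2,2)))
for c in blobs(m,30):
    print("orange",cv2.boundingRect(c),cv2.contourArea(c))
    P=ray(r,c.reshape(-1,2),.0515)[:,:2]-S;u=P@n*1e3;v=P@l*1e3
    for sg in(1,-1):
        k=v*sg>0
        if k.any(): i=np.argmax(np.where(k,u,-99));print(" lip end along,across mm",u[i],v[i],"widest",v[k][np.argmax(abs(v[k]))])
    Q=ray(r,c.reshape(-1,2),.077)[:,:2]-S;u=Q@n*1e3;v=Q@l*1e3;k=u<u.min()+8;print(" tab top rear",u.min(),"across",v[k].min(),v[k].max())
# roller outline
w=((hsv[...,1]<50)&(hsv[...,2]>150)).astype(np.uint8)
g=cv2.GaussianBlur(cv2.cvtColor(im,cv2.COLOR_BGR2GRAY),(3,3),0)
for nm,z,rr in(("tip",.07,(4,9)),("roller",.046,(20,32))):
    p=proj(r,[[*S,z]])[0]; o=(p-40).astype(int); C=cv2.HoughCircles(cv2.resize(g[o[1]:o[1]+80,o[0]:o[0]+80],None,fx=4,fy=4,interpolation=cv2.INTER_CUBIC),cv2.HOUGH_GRADIENT,1,20,param1=80,param2=18,minRadius=rr[0]*4,maxRadius=rr[1]*4)
    if C is not None:
        for x,y,q in C[0][:3]:
            P=ray(r,[(o[0]+x/4,o[1]+y/4)],z)[0,:2]-S;print(nm,"along,across",P@n*1e3,P@l*1e3,"rad px",q/4)
E
```

```text
orange (325, 76, 11, 17) 84.0
 lip end along,across mm 20.328538375537704 -15.212706556229765 widest -17.053269511963865
 tab top rear 4.962892241711909 across -14.810025585052635 -7.480420316578112
orange (299, 76, 33, 72) 738.5
 lip end along,across mm 20.312403106869418 12.488844212295087 widest 15.217498769057311
 lip end along,across mm 5.016399147174899 -12.710656546945392 widest -13.715599671202526
 tab top rear -40.07972244153833 across -6.979256849828952 4.229836370174466
tip along,across 0.898296472322128 -0.3840651010990917 rad px 5.8
roller along,across 0.6104579434222459 3.8176589520695585 rad px 27.15
roller along,across 1.7193697066474483 -1.0513925661751722 rad px 23.85
roller along,across 13.317842248860542 0.10582938975311953 rad px 23.525
```

```bash
python3 -c "
from plant import ticket
print(ticket.sign_off())"
```

```text
the job is handed in; nothing more can be done
None
```

I put the white roller on the spindle and snapped the orange clip into the groove above it. I then let go and handed the job in at about 27 s of the 72 s. The hand-in gives no verdict, so the result rests on my own checks.

- **Roller:** the clip's lips touched its top face at the height expected for a roller sitting on the shoulder (46 mm above the table).
- **Snap:** the push read about 5 N at its highest before it fell to about 1.6 N at the snap; I only read it between moves, so the true peak may have been higher. A short extra push to confirm seating read 6.8 N, and the slide gave way with it. I estimate the slide moved back about 6 mm at most, well short of the end stop.
- **Clip after release:** the wrist camera puts the eye about 0.6–1 mm from the spindle axis. The tab stands where it should for a level clip, and the slide is back within about 1 mm of rest.
- **Bystanders:** nothing else was handled, and the arm passed over them at height. I did not measure their positions again at the end.

**Checks that failed or disagreed:**
- The last picture could not be viewed because the 12-picture limit was reached, so the final check was by colour masks and circle fits only.
- In that check the spindle-tip fit agreed with the clip. The roller-outline fit was unreliable: its candidates scattered, because the clip covers part of the rim, and I did not use it.

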